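Re-seat and re-tension a cutting die under its cam strap clamp

ROBOT

A 6-joint arm with a two-finger parallel gripper is mounted at the origin on the work surface. World frame = base frame: x ahead of the robot, y to its left, z up, the work surface at z = 0. Lengths are in mm, angles in rad, forces in N, time in s.
With the tool pointing down it reaches from about 350 to 975 mm from the base axis. Payload 7.1 kg.
Tool frame: the origin (TCP) lies between the finger pads; the fingertips stand 8 mm ahead of it and the grasp point (between the pads) lies 11 mm behind it (ctrl.tips_ahead is the distance from the TCP to the fingertips, in mm); y points along the fingers, z is the direction in which the jaws open and shut, and the axes are right-handed (so a half turn about y gives the same grasp; the last joint's range is limited). The gripper opens to 88 mm and grips with 3 to 60 N. Pads are 20 mm wide; open, the fingers measure 115 mm over their backs; the gripper's body (75 mm by 178 mm) begins 61 mm behind the grasp point.
Start: joints at [1.227, 0.423, 1.63, -0, 1.089, -0.019], TCP at [199.418, 592.315, 230.675] pointing down, gripper open.
Joint ranges: [-3, 3], [-0.9, 2.11], [0.09, 2.58], [-1.31, 4.45], [0.11, 2.69], [-2.54, 2.54]. Speed limits (rad/s): [2.39, 2.39, 3.01, 3.14, 3.14, 3.14].

INTERFACE

Orientations are given as a rotation vector (axis times angle).
In Python, from workcell import ctrl gives the robot as it stands.
- The arm moves only by the shell command python3 -m creep 'ROWS'. ROWS is JSON, a list of rows, each an object of numbers: "tx", "ty", "tz": the shift along the world's x, y, z in mm; "rx", "ry", "rz": the turn, a rotation vector about the world's x, y, z in rad; "fingers": the closure in counts, from 0 (fully open) to 255 (shut). A call has 1 to 10 rows; each row is the pose to reach, as a shift and turn from the pose commanded when the call began; what a row does not reach only later rows make up. A row lasts 1/8 s, in which the tool goes at most 62.5 mm and 10.7 degrees, less where a joint would pass 70% of its speed; a pose out of reach is approached as far as the arm can. A call with a gripper value outside its range is refused whole. The fingers move at their own pace and stop on an object; the grip force is fixed at half the most. Time passes only in rows, so rows that repeat a pose let the fingers close. It gives the time, the measured TCP pose, the force and the opening at its end, in the units of the state.
- ctrl.get_obs(): the state, without advancing time (a new reading comes with each control period).
- ctrl.get_image(name): name is "scene" or "top"; returns a dict with "pixels" (480x640x3 uint8, blue, green, red), "intrinsics" (3x3 intrinsics, pixels), "rvec" (rotation vector, rad) and "tvec" (3), from world to camera coordinates, as OpenCV has them. Camera axes: x right, y down, z forward; pixel columns grow to the right and rows downward; lengths in mm; the calibration is good to about 2 mm. A picture is of the moment at which its call begins. There is no depth.
- ctrl.close_job(): hands the job in, once; it reports no verdict.
The state is a dict: "t": time; "qpos": joint angles; "qvel": joint speeds; "joint_torque": joint torques, N m; "ee_pos": TCP position; "orientation": TCP orientation; "ft_force": force on the tool from outside, world axes, zero at the start; "moment": the same for the moment, N m; "width": finger opening in mm.
Only numpy, scipy, OpenCV 4.12 (cv2) and the standard library are available. Lean on these libraries where they do the work, as an engineer would, in place of code of your own. Each camera call takes 0.05 s, during which the arm holds its last target.

TASK

The cam clamp has worked slack and the plywood cutting die has crept off its stops. Flip the clamp's red lever fully up to open it, push the die back square and fully home against both aluminium stops, and with the lever still up turn the black adjusting nut clockwise until the clamp is set so that its cam starts to bite on the die when the lever is about half-way down; then flip the lever fully down to clamp the die. Do not knock the bottle, tin, mallet or yellow bin about.

Things in the scene. Friction and masses are not known exactly. Their poses are not given: they have to be found in the camera images.
- bed: Grey steel bolster plate fixed to the bench, 230 (x) x 280 (y) x 15 mm; origin on the bench, the plate spans x -115..115, y -165..115 in its frame, top at z 15. Two aluminium stop bars, 14 mm wide, rise 14 mm above it: the far stop along y (face to the die at x 80, y -30 to 80) and the end stop along x (face to the die at y 88, x -60 to 40). The cam clamp stands at x 35.
- die: Loose plywood cutting die 160 (x) x 130 (y) x 18 mm, 0.28 to 0.56 kg, on the plate; steel rules and green rubber 6 mm proud on its +y half, a black rubber strip 50 mm wide, 4 mm proud under the cam. Origin under its centre. Home: origin at plate x 0, y 23, axes parallel to the plate's, against both stops. Starts 12 to 32 mm short in x, 6 to 18 mm in y, turned up to 0.1 rad.
- lever (a joint): Cam lever at plate x 35, y -20, over the die's black strip: cam 32 mm across, 16 mm wide, 8 mm eccentric; handle 98 mm long from the pivot, its outer 48 mm red, 18 mm wide (along plate y), 13 mm thick. 0 = closed: handle along the plate's -x, rising 0.3 rad above level. It swings up, open at 1.5 (handle then leans 0.23 rad past upright). It stays where left (0.15 N m).
- lever_hinge (a point): Pivot of the cam lever (its axis is the plate's y axis), 63 mm above the bench when the nut reads 0. The cam's lowest point lies 16 + 8 cos(lever) mm below it; when the cam bites it presses 1 mm or so into the rubber strip and lifts the pivot against its spring (10 N/mm).
- lever_grip (a point): A point in the red handle, 75 mm from the pivot; moves with the lever.
- nut (a joint): Adjusting nut: round black fluted knob, 44 mm across, 28 mm high, upright axis at plate x 35, y -100. Its value grows clockwise seen from above; friction 0.16 N m, stays where left. 1 rad clockwise lowers arm and cam 1.27 mm. With the lever closed the cam just reaches the die at 1.4; it bites at half lever when the nut reads about 3.3. Starts slack, 0.1 to 1.0.
- nut_grip (a point): On the nut's axis at mid-height of the black knob, 116 mm above the bench when the nut reads 0; the knob spans 14 mm below to 14 mm above. With the lever open, the handle's plane is 80 mm from this axis and its tip about 160 mm above the bench.
- bottle: White solvent bottle, 60 mm across, 170 mm high, standing on the bench behind the clamp, beyond the plate's -y edge. Origin at its base. Bystander.
- tin: Ink tin, 86 mm across, 75 mm high, standing beyond the clamp. Origin at its base. Bystander.
- mallet: Rubber mallet lying on the bench beyond the far stop, 255 mm long along its y, head 95 x 50 mm at its +y end (towards the bin), 50 mm high. Origin on the bench near the middle of its length. Bystander.
- bin: Yellow bin 150 x 100 x 75 mm with rubber strips, beyond the end stop. Origin under its centre. Bystander.
- clamp: The cam clamp's steel arm, 36 mm wide, 22 mm thick, lying along the plate's y at plate x 35, y -158 to -52; origin on the stud at plate y -100, at mid-thickness, 63 mm above the bench when the nut reads 0. The nut on top of it moves it up and down. At its +y end a sprung block (y -51 to -31, with a 30 mm wide bracket over it to 91 mm above the bench) carries the cam lever.
There are look-alikes about, which are no part of the job. There is more than one size of the die; the one meant has the size given above.

How it is judged:
By the outcome, as a careful person would: the job done as asked, in the order asked, and still so for the second after the job is handed in, with the robot touching nothing.
It also fails if it takes over 72 s, if anything falls off the work surface, if the arm or the gripper's body presses on something with over 40 N, if the wrist force passes 120 N, or if a joint passes its speed limit or range.

## Working session

There is one attempt and no reset: what is moved stays moved. The work goes in short steps, Python scripts to look and compute and a shell command to move; the robot and the scene stay as the last step left them, time stands still between calls to the robot, and variables do not carry over. Pictures are saved under pics/ and viewed, and the job is handed in when it is done.

```bash
ls; mkdir -p pics
python3 - <<'E'
from workcell import ctrl
import cv2
o=ctrl.get_obs(); print(o)
for n in("scene","top"):
    d=ctrl.get_image(n); cv2.imwrite(f"pics/{n}0.png",d["pixels"]); print(n,d["intrinsics"],d["rvec"],d["tvec"])
E
```

```text
pics
{'t': 0.0, 'qpos': array([ 1.22699585e+00,  4.23824920e-01,  1.63068966e+00,  3.21207324e-05,
        1.08858128e+00, -1.90012611e-02]), 'qvel': array([ 0.00137716, -0.0001815 , -0.0011247 ,  0.00249541, -0.00144039,
        0.00150314]), 'joint_torque': array([-2.44815337e-04, -5.44622862e+01, -2.73673064e+01,  6.43524248e-02,
        2.25731445e-02, -1.01015480e-04]), 'ee_pos': array([199.23525947, 591.82398668, 229.91175534]), 'orientation': array([-1.55720018,  0.25519306, -0.25472133]), 'ft_force': array([-0.47073056, -0.48284791,  1.40304548]), 'moment': array([-0.00495913, -0.06607375,  0.00463988]), 'width': 87.84142585333583}
scene [[478.37123697   0.         317.37511558]
 [  0.         478.37123697 243.70361616]
 [  0.           0.           1.        ]] [ 2.18836439  1.24229651 -0.44173568] [-298.04854071 -249.71249473 1589.74351192]
top [[559.6872337    0.         319.50729721]
 [  0.         559.6872337  242.03875375]
 [  0.           0.           1.        ]] [ 2.14442278 -2.15419008  0.18829293] [  16.43614553  510.17815975 1276.19742316]
```

View pics/scene0.png

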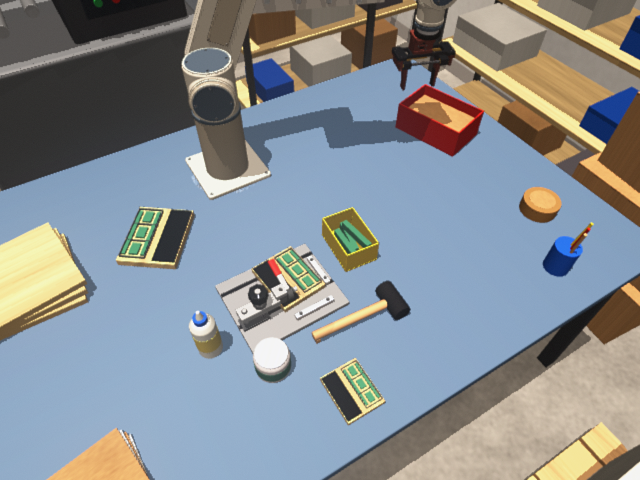

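View pics/top0.png

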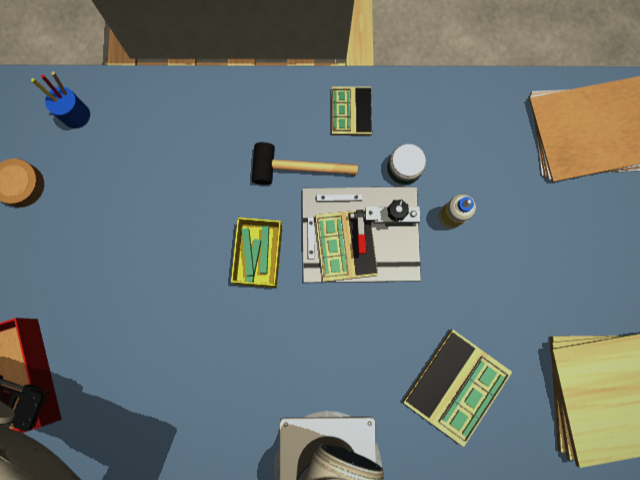

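The scene shows three die-like boards in the top view: on the plate (345,247), a small one (351,110) and a large one (458,387). The die on the plate lies under the red lever (362,240), with the nut at (398,210). I'll measure all three and enlarge the plate.

```bash
cat > h.py <<'E'
import numpy as np,cv2
from workcell import ctrl
def cam(n):
    d=ctrl.get_image(n); d={k:(np.array(v) if k!="pixels" else v) for k,v in d.items()}
    d["R"]=cv2.Rodrigues(d["rvec"].astype(float))[0]; return d
def ray(d,uv):
    K=d["intrinsics"]; v=np.linalg.inv(K)@np.array([uv[0],uv[1],1.]); r=d["R"].T@v; c=-d["R"].T@d["tvec"].reshape(3); return c,r
def onz(d,uv,z):
    c,r=ray(d,uv); return c+r*(z-c[2])/r[2]
def tri(d1,u1,d2,u2):
    c1,r1=ray(d1,u1);c2,r2=ray(d2,u2);r1/=np.linalg.norm(r1);r2/=np.linalg.norm(r2)
    s=np.linalg.lstsq(np.c_[r1,-r2],c2-c1,rcond=None)[0];a=c1+s[0]*r1;b=c2+s[1]*r2
    return (a+b)/2,np.linalg.norm(a-b)
def proj(d,p):
    return cv2.projectPoints(np.array(p,float).reshape(-1,3),d["rvec"].astype(float),d["tvec"].astype(float),d["intrinsics"],None)[0].reshape(-1,2)
def crop(d,x,y,w,h,s,name):
    cv2.imwrite(name,cv2.resize(d["pixels"][y:y+h,x:x+w],None,fx=s,fy=s,interpolation=cv2.INTER_CUBIC))
E
python3 - <<'E'
from h import *
t=cam("top");s=cam("scene")
crop(t,290,175,150,115,5,"pics/tc0.png");crop(s,205,230,160,120,5,"pics/sc0.png")
print("cam",-t["R"].T@t["tvec"],-s["R"].T@s["tvec"])
# plate corners: light grey mask
px=t["pixels"];hsv=cv2.cvtColor(px,cv2.COLOR_BGR2HSV)
m=((hsv[...,1]<40)&(hsv[...,2]>120)).astype(np.uint8);m[:180]=0;m[290:]=0;m[:,:295]=0;m[:,425:]=0
c=max(cv2.findContours(m,0,2)[0],key=cv2.contourArea);r=cv2.minAreaRect(c);print(r,cv2.boxPoints(r))
for p in cv2.boxPoints(r): print(onz(t,p,15).round(1))
E
```

```text
cam [ 306.56240464   39.9683499  1339.27360443] [1178.73365314 -352.62650751 1079.21972624]
((360.85552978515625, 223.9540252685547), (74.91078186035156, 116.74246215820312), 89.21517944335938) [[301.97675 187.30168]
 [418.70825 185.70262]
 [419.7343  260.60638]
 [303.0028  262.20544]]
[648.9  55.4  15. ]
[ 652.6 -229.5   15. ]
[ 468.4 -225.8   15. ]
[465.6  53.2  15. ]
```

View pics/tc0.png

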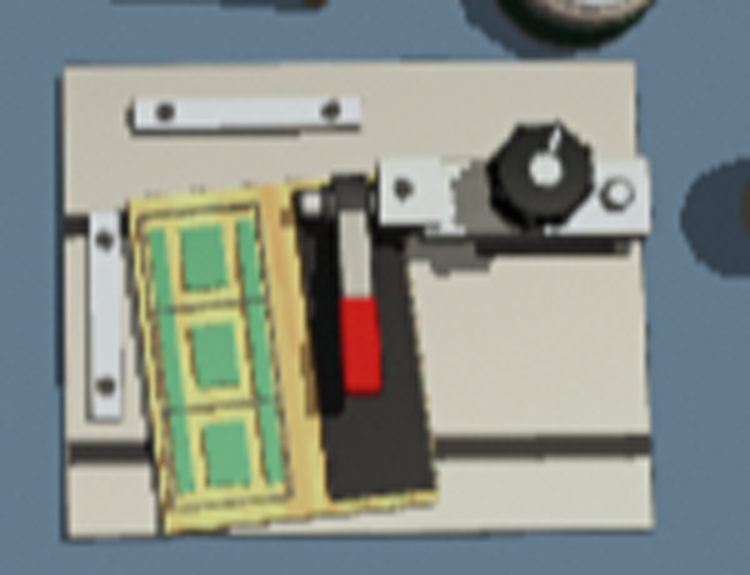

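View pics/sc0.png

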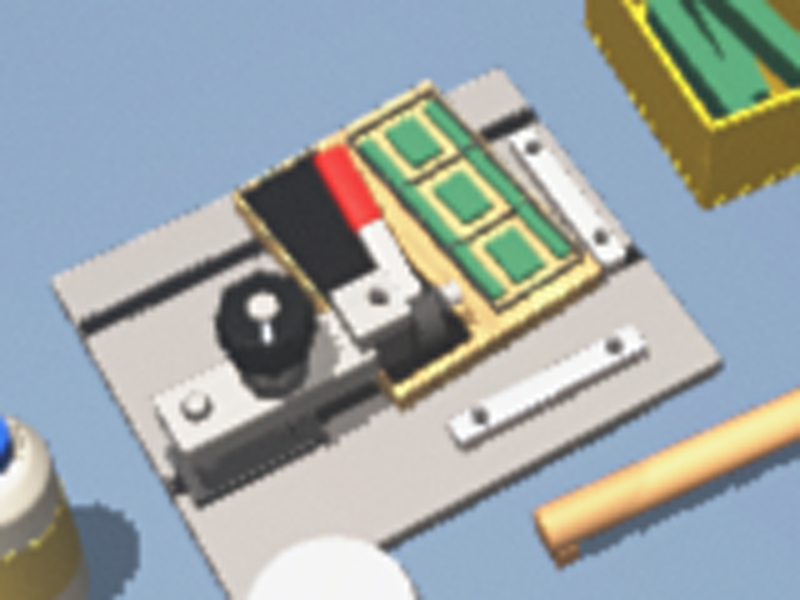

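The crops show the die turned under the lever, with the red handle down at crop (360,345) and the nut at (545,175). Its strip lies under the cam. Now poses, and the die sizes.

Run:
```python
from h import *
t=cam("top");s=cam("scene")
def T(x,y): return (290+x/5-.4,175+y/5-.4)
def S(x,y): return (205+x/5-.4,230+y/5-.4)
print("plate T"); 
for p in [(63,63),(638,60),(653,530),(66,538)]: print(onz(t,T(*p),15).round(1))
print("plate S")
for p in [(502,70),(53,283),(720,362)]: print(onz(s,S(*p),15).round(1))
print("stops z29 T: far face line, end face")
for p in [(135,128),(360,126),(131,98),(122,212),(120,415)]: print(onz(t,T(*p),29).round(1))
print("die top z33 T")
for p in [(127,200),(165,533),(437,502),(405,240)]: print(onz(t,T(*p),33).round(1))
print("die S")
for p in [(430,83),(238,190),(603,268),(397,402)]: print(onz(s,S(*p),33).round(1))
print("nut",tri(t,T(546,170),s,S(264,305)))
print("lever tip red T z~95",[onz(t,T(*p),92).round(1) for p in [(342,390),(382,390),(341,298),(376,297)]])
print("others T z18")
px=t["pixels"];hsv=cv2.cvtColor(px,cv2.COLOR_BGR2HSV)
for n,q in [("small",[(331,87),(371,87),(372,134),(332,134)]),("big",[(454,331),(511,373),(464,444),(404,402)])]:
    P=[onz(t,x,18)[:2] for x in q]; print(n,[round(np.linalg.norm(P[i]-P[i-1])) for i in range(4)])
```

```text
plate T
[649.2  54.9  15. ]
[ 650.4 -225.8   15. ]
[ 420.6 -225.3   15. ]
[418.   53.8  15. ]
plate S
[420.7  55.1  15. ]
[ 424.4 -223.4   15. ]
[648.5  55.2  15. ]
stops z29 T: far face line, end face
[613.5  20.3  29. ]
[614.3 -87.8  29. ]
[628.2  22.1  29. ]
[572.4  26.7  29. ]
[474.8  28.1  29. ]
die top z33 T
[577.4  24.3  33. ]
[418.6   7.3  33. ]
[ 432.6 -120.4   33. ]
[ 557.7 -107.9   33. ]
die S
[420.9   9.   33. ]
[ 432.6 -115.8   33. ]
[577.2  27.1  33. ]
[ 593.5 -104.8   33. ]
nut (array([ 570.25790228, -158.44969243,  133.22203901]), np.float64(2.4866424366565663))
lever tip red T z~95 [array([477.7, -71.4,  92. ]), array([477.6, -89.5,  92. ]), array([519.7, -71.7,  92. ]), array([520.2, -87.5,  92. ])]
others T z18
small [123, 100, 123, 99]
big [201, 161, 195, 163]
```

Run:
```python
from h import *
from scipy.spatial.transform import Rotation as Ro
o=ctrl.get_obs();R=Ro.from_rotvec(o["orientation"]).as_matrix();print(R.round(3), o["ee_pos"].round(1),o["t"])
t=cam("top");s=cam("scene")
# nut mark
crop(t,375,190,50,40,14,"pics/nut0.png")
print("bottle top z170",onz(t,(465,204),170).round(), "bottle scene",onz(s,(199,312),170).round())
print("tin z75",onz(t,(407,160),75).round())
px=t["pixels"];hsv=cv2.cvtColor(px,cv2.COLOR_BGR2HSV)
m=((hsv[...,1]>170)&((hsv[...,0]<5)|(hsv[...,0]>174))).astype(np.uint8);m[:,:330]=0;m[:,400:]=0;m[:200]=0
c=max(cv2.findContours(m,0,2)[0],key=cv2.contourArea);print(cv2.minAreaRect(c)); print(onz(t,cv2.minAreaRect(c)[0],92))
```

```text
[[ 0.948 -0.     0.319]
 [-0.319 -0.     0.948]
 [-0.    -1.    -0.   ]] [199.4 592.2 230.4] 0.3
bottle top z170 [ 572. -296.  170.] bottle scene [ 579. -300.  170.]
tin z75 [ 699. -192.   75.]
((361.0, 244.0), (18.0, 8.0), 90.0)
[497.26636742 -78.52569504  92.        ]
```

View pics/nut0.png

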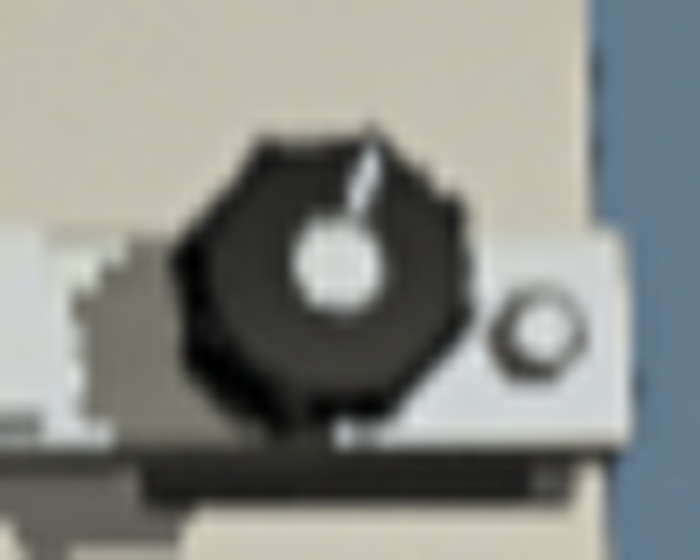

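The die on the plate measures about 160 x 128 mm; the small one is 123 x 100 and the big one 200 x 162, so the plate one is meant and the crop confirms it sits under the cam. Plate origin is about (534,-60) with yaw 0.005. The die needs about +28 mm in x, +10 mm in y and -0.1 rad. The nut mark is at about 0.26 rad clockwise of +x. I'm heading to the lever now.

```bash
python3 -m creep '[{"tx":24,"ty":-54,"rz":0.033,"fingers":110},{"tx":48,"ty":-108,"rz":0.066,"fingers":110},{"tx":72,"ty":-162,"rz":0.1,"fingers":110},{"tx":96,"ty":-216,"rz":0.13,"fingers":110},{"tx":120,"ty":-270,"rz":0.165,"fingers":110},{"tx":144,"ty":-324,"rz":0.2,"fingers":110},{"tx":168,"ty":-378,"rz":0.23,"fingers":110},{"tx":192,"ty":-432,"rz":0.265,"fingers":110},{"tx":216,"ty":-486,"rz":0.3,"fingers":110},{"tx":240,"ty":-540,"rz":0.33,"fingers":110}]'
```

```text
schema error: expected keys tx, ty, tz, rx, ry, rz, fingers
```

```bash
python3 -m creep '[{"tx":24,"ty":-54,"tz":0,"rx":0,"ry":0,"rz":0.033,"fingers":110},{"tx":48,"ty":-108,"tz":0,"rx":0,"ry":0,"rz":0.066,"fingers":110},{"tx":72,"ty":-162,"tz":0,"rx":0,"ry":0,"rz":0.1,"fingers":110},{"tx":96,"ty":-216,"tz":0,"rx":0,"ry":0,"rz":0.13,"fingers":110},{"tx":120,"ty":-270,"tz":0,"rx":0,"ry":0,"rz":0.165,"fingers":110},{"tx":144,"ty":-324,"tz":0,"rx":0,"ry":0,"rz":0.2,"fingers":110},{"tx":168,"ty":-378,"tz":0,"rx":0,"ry":0,"rz":0.23,"fingers":110},{"tx":192,"ty":-432,"tz":0,"rx":0,"ry":0,"rz":0.265,"fingers":110},{"tx":216,"ty":-486,"tz":0,"rx":0,"ry":0,"rz":0.3,"fingers":110},{"tx":240,"ty":-540,"tz":0,"rx":0,"ry":0,"rz":0.33,"fingers":110}]'
```

```text
t: 1.65
ee_pos: [440.2, 50.4, 231.1]
orientation: [-1.571, -0.006, 0.004]
ft_force: [1.3, 0.4, 0.4]
width: 50.1
```

```bash
python3 -m creep '[{"tx":20,"ty":-44,"tz":0,"rx":0,"ry":0,"rz":0,"fingers":110},{"tx":40,"ty":-88,"tz":0,"rx":0,"ry":0,"rz":0,"fingers":110},{"tx":58,"ty":-132,"tz":0,"rx":0,"ry":0,"rz":0,"fingers":110},{"tx":58,"ty":-132,"tz":-45,"rx":0,"ry":0,"rz":0,"fingers":110},{"tx":58,"ty":-132,"tz":-80,"rx":0,"ry":0,"rz":0,"fingers":110},{"tx":58,"ty":-132,"tz":-80,"rx":0,"ry":0,"rz":0,"fingers":110}]'
python3 - <<'E'
from h import *
t=cam("top");s=cam("scene")
a=cv2.resize(t["pixels"][150:300,280:440],None,fx=4,fy=4)[:480,:400];b=cv2.resize(s["pixels"][200:350,190:350],None,fx=4,fy=4)[:480,:400]
crop(t,310,170,110,130,4,"pics/a1.png");crop(s,215,200,130,130,4,"pics/b1.png")
x=cv2.imread("pics/a1.png");y=cv2.imread("pics/b1.png");h=max(len(x),len(y));
cv2.imwrite("pics/j1.png",np.hstack([x[:520],cv2.resize(y,(min(y.shape[1],350),520))]))
E
```

```text
t: 2.4
ee_pos: [495.6, -79.5, 148.7]
orientation: [-1.57, 0.0, 0.008]
ft_force: [0.8, -0.1, -0.2]
width: 49.7
```

View pics/j1.png

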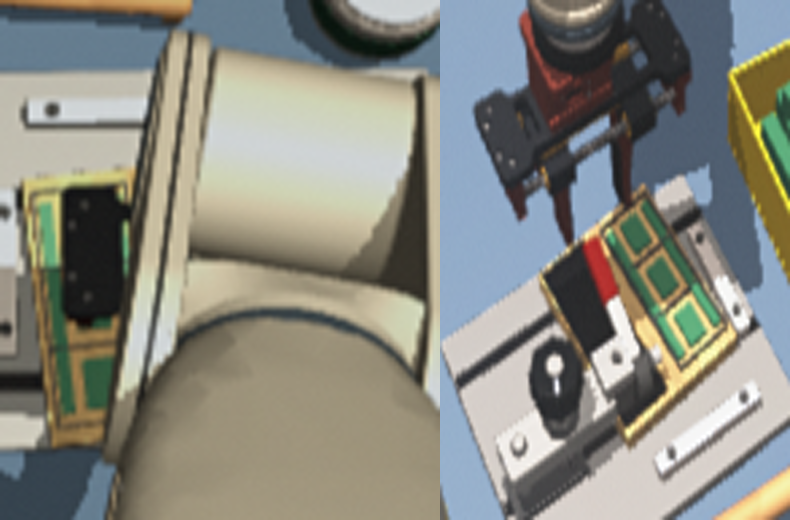

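The top view is hidden by the arm; the scene view shows the fingers straddling the red handle at about (600,265). Lowering and gripping.

```bash
python3 -m creep '[{"tx":0,"ty":0,"tz":-40,"rx":0,"ry":0,"rz":0,"fingers":110},{"tx":0,"ty":0,"tz":-77,"rx":0,"ry":0,"rz":0,"fingers":110},{"tx":0,"ty":0,"tz":-77,"rx":0,"ry":0,"rz":0,"fingers":110},{"tx":0,"ty":0,"tz":-77,"rx":0,"ry":0,"rz":0,"fingers":180},{"tx":0,"ty":0,"tz":-77,"rx":0,"ry":0,"rz":0,"fingers":255},{"tx":0,"ty":0,"tz":-77,"rx":0,"ry":0,"rz":0,"fingers":255},{"tx":0,"ty":0,"tz":-77,"rx":0,"ry":0,"rz":0,"fingers":255}]'
python3 - <<'E'
import numpy as np
P=np.array([569.1,0,62.7]);r=75
for a in np.linspace(.3,1.8,11): print((r*np.array([-np.cos(a),0,np.sin(a)])-r*np.array([-np.cos(.3),0,np.sin(.3)])).round(1), round(a-.3,2))
E
```

```text
t: 3.38
ee_pos: [498.0, -78.9, 74.6]
orientation: [-1.57, -0.004, 0.002]
ft_force: [-0.3, 5.3, 5.9]
width: 17.7
[0. 0. 0.] 0.0
[ 4.1  0.  10.5] 0.15
[ 9.8  0.  20.2] 0.3
[16.8  0.  29. ] 0.45
[25.   0.  36.6] 0.6
[34.3  0.  42.9] 0.75
[44.5  0.  47.7] 0.9
[55.2  0.  51. ] 1.05
[66.3  0.  52.6] 1.2
[77.6  0.  52.6] 1.35
[88.7  0.  50.9] 1.5
```

```bash
python3 -m creep '[{"tx":4.1,"ty":0,"tz":10.5,"rx":0,"ry":0,"rz":0,"fingers":255},{"tx":9.8,"ty":0,"tz":20.2,"rx":0,"ry":0,"rz":0,"fingers":255},{"tx":16.8,"ty":0,"tz":29,"rx":0,"ry":0,"rz":0,"fingers":255},{"tx":25,"ty":0,"tz":36.6,"rx":0,"ry":0,"rz":0,"fingers":255},{"tx":34.3,"ty":0,"tz":42.9,"rx":0,"ry":0,"rz":0,"fingers":255},{"tx":44.5,"ty":0,"tz":47.7,"rx":0,"ry":0,"rz":0,"fingers":255}]'
```

```text
t: 4.12
ee_pos: [538.4, -78.5, 120.2]
orientation: [-1.569, 0.002, 0.01]
ft_force: [-6.0, 5.0, -5.0]
width: 17.6
```

```bash
python3 -m creep '[{"tx":10.7,"ty":0,"tz":3.3,"rx":0,"ry":0,"rz":0,"fingers":255},{"tx":21.8,"ty":0,"tz":4.9,"rx":0,"ry":0,"rz":0,"fingers":255},{"tx":33.1,"ty":0,"tz":4.9,"rx":0,"ry":0,"rz":0,"fingers":255},{"tx":44.2,"ty":0,"tz":3.2,"rx":0,"ry":0,"rz":0,"fingers":255},{"tx":47,"ty":0,"tz":2.4,"rx":0,"ry":0,"rz":0,"fingers":255},{"tx":47,"ty":0,"tz":2.4,"rx":0,"ry":0,"rz":0,"fingers":255}]'
```

```text
t: 4.88
ee_pos: [588.7, -78.1, 125.1]
orientation: [-1.569, -0.003, 0.004]
ft_force: [-3.6, 8.9, 9.8]
width: 14.1
```

Run:
```python
from h import *
s=cam("scene");crop(s,215,190,150,140,4,"pics/b2.png")
```

```text
(no output)
```

View pics/b2.png

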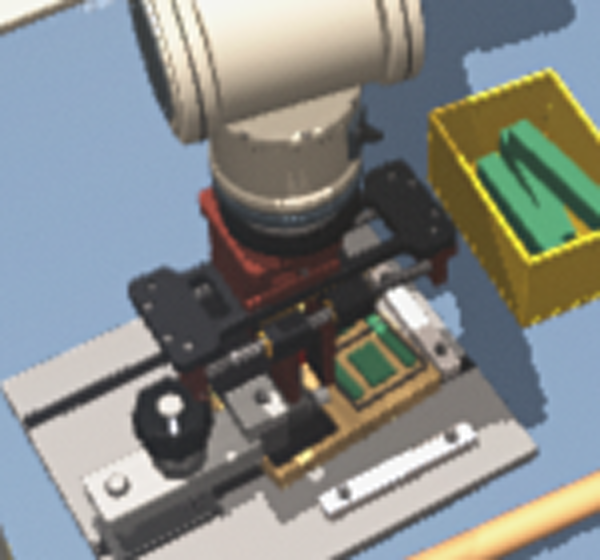

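The hand hides the handle, and the opening fell to 14 mm, so it may have slipped. I'll release, lift clear and look.

```bash
python3 -m creep '[{"tx":0,"ty":0,"tz":0,"rx":0,"ry":0,"rz":0,"fingers":120},{"tx":0,"ty":0,"tz":0,"rx":0,"ry":0,"rz":0,"fingers":120},{"tx":0,"ty":0,"tz":40,"rx":0,"ry":0,"rz":0,"fingers":120},{"tx":0,"ty":0,"tz":80,"rx":0,"ry":0,"rz":0,"fingers":120},{"tx":-60,"ty":20,"tz":80,"rx":0,"ry":0,"rz":0,"fingers":120},{"tx":-120,"ty":30,"tz":80,"rx":0,"ry":0,"rz":0,"fingers":60},{"tx":-175,"ty":40,"tz":80,"rx":0,"ry":0,"rz":0,"fingers":0},{"tx":-190,"ty":42,"tz":80,"rx":0,"ry":0,"rz":0,"fingers":0}]'
python3 - <<'E'
from h import *
s=cam("scene");crop(s,205,210,160,130,5,"pics/b3.png")
print(ctrl.get_obs()["ft_force"])
E
```

```text
t: 5.92
ee_pos: [395.7, -37.4, 203.6]
orientation: [-1.571, -0.003, 0.005]
ft_force: [0.0, -0.1, -1.2]
width: 73.0
[-0.43105795  0.82187365 -1.07862503]
```

View pics/b3.png

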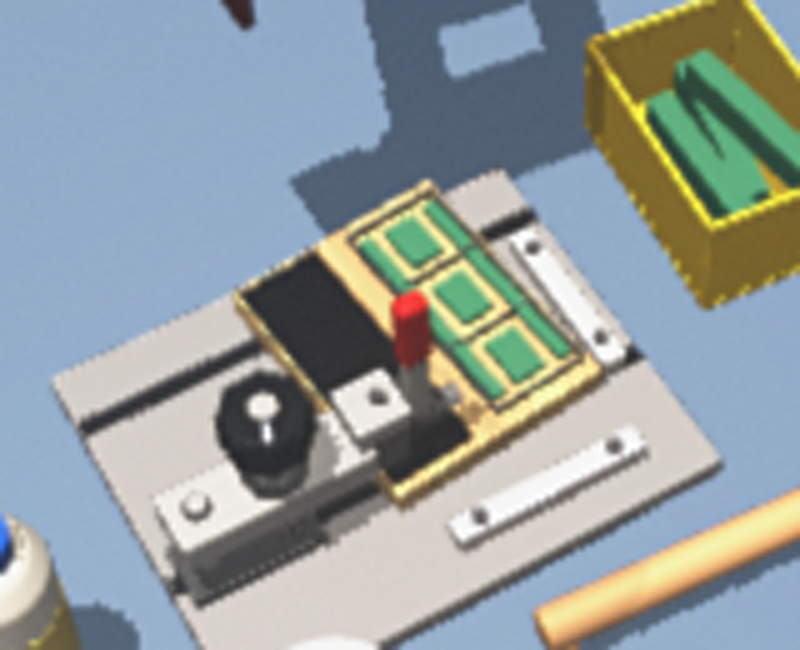

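Run:
```python
from h import *
s=cam("scene")
for th in (1.2,1.3,1.4,1.5):
    a=.3+th
    p=[[569.1-r*np.cos(a),-80,62.7+r*np.sin(a)] for r in (98,50,0)]
    print(th,((proj(s,p)-[205,210]+.4)*5).round(0).tolist(),np.round(p[0]))
px=s["pixels"];hsv=cv2.cvtColor(px,cv2.COLOR_BGR2HSV)
m=((hsv[...,1]>150)&((hsv[...,0]<6)|(hsv[...,0]>174))).astype(np.uint8);m[:,:270]=0;m[:,310:]=0;m[:240]=0;m[300:]=0
ys,xs=np.nonzero(m);print((xs.min()-205)*5,(xs.max()-205)*5,(ys.min()-210)*5,(ys.max()-210)*5,(xs.mean()-205)*5,(ys.mean()-210)*5)
```

```text
1.2 [[397.0, 290.0], [406.0, 353.0], [414.0, 414.0]] [562. -80. 160.]
1.3 [[406.0, 304.0], [410.0, 360.0], [414.0, 414.0]] [572. -80. 161.]
1.4 [[416.0, 320.0], [415.0, 367.0], [414.0, 414.0]] [582. -80. 160.]
1.5 [[426.0, 336.0], [420.0, 376.0], [414.0, 414.0]] [591. -80. 158.]
390 420 290 355 403.84615384615387 317.40384615384613
```

The lever is up, with its red tip at crop (409,300), but my projection puts it at about 1.3 rather than 1.5. I'll nudge it to its open stop with closed fingers.

```bash
python3 -m creep '[{"tx":50,"ty":-20,"tz":0,"rx":0,"ry":0,"rz":0,"fingers":255},{"tx":100,"ty":-42,"tz":0,"rx":0,"ry":0,"rz":0,"fingers":255},{"tx":131,"ty":-42,"tz":-30,"rx":0,"ry":0,"rz":0,"fingers":255},{"tx":141,"ty":-42,"tz":-64,"rx":0,"ry":0,"rz":0,"fingers":255},{"tx":150,"ty":-42,"tz":-64,"rx":0,"ry":0,"rz":0,"fingers":255},{"tx":158,"ty":-42,"tz":-64,"rx":0,"ry":0,"rz":0,"fingers":255},{"tx":164,"ty":-42,"tz":-64,"rx":0,"ry":0,"rz":0,"fingers":255},{"tx":169,"ty":-42,"tz":-64,"rx":0,"ry":0,"rz":0,"fingers":255},{"tx":169,"ty":-42,"tz":-64,"rx":0,"ry":0,"rz":0,"fingers":255}]'
```

```text
t: 7.15
ee_pos: [567.6, -78.3, 141.1]
orientation: [-1.569, -0.004, 0.005]
ft_force: [-3.1, 6.7, 1.9]
width: 17.9
```

The fingers had not yet shut and closed on the handle (17.9 mm), so I'll carry on to the stop with it gripped.

```bash
python3 -m creep '[{"tx":8,"ty":0,"tz":0,"rx":0,"ry":0,"rz":0,"fingers":255},{"tx":15,"ty":0,"tz":-1,"rx":0,"ry":0,"rz":0,"fingers":255},{"tx":21,"ty":0,"tz":-2,"rx":0,"ry":0,"rz":0,"fingers":255},{"tx":26,"ty":0,"tz":-3,"rx":0,"ry":0,"rz":0,"fingers":255},{"tx":28,"ty":0,"tz":-3,"rx":0,"ry":0,"rz":0,"fingers":255},{"tx":28,"ty":0,"tz":-3,"rx":0,"ry":0,"rz":0,"fingers":255}]'
```

```text
t: 7.9
ee_pos: [589.4, -78.0, 138.0]
orientation: [-1.568, 0.006, 0.015]
ft_force: [-25.5, 7.4, 21.1]
width: 17.9
```

Reaction of -25 N with the tool stalled at x 589: the lever is at its open stop. Easing off, releasing and looking.

```bash
python3 -m creep '[{"tx":-7,"ty":0,"tz":0,"rx":0,"ry":0,"rz":0,"fingers":255},{"tx":-7,"ty":0,"tz":0,"rx":0,"ry":0,"rz":0,"fingers":120},{"tx":-7,"ty":0,"tz":0,"rx":0,"ry":0,"rz":0,"fingers":120},{"tx":-7,"ty":0,"tz":35,"rx":0,"ry":0,"rz":0,"fingers":120},{"tx":-7,"ty":0,"tz":67,"rx":0,"ry":0,"rz":0,"fingers":120},{"tx":-66,"ty":15,"tz":67,"rx":0,"ry":0,"rz":0,"fingers":120},{"tx":-125,"ty":30,"tz":67,"rx":0,"ry":0,"rz":0,"fingers":60},{"tx":-185,"ty":42,"tz":67,"rx":0,"ry":0,"rz":0,"fingers":0},{"tx":-196,"ty":43,"tz":67,"rx":0,"ry":0,"rz":0,"fingers":0}]'
python3 - <<'E'
from h import *
s=cam("scene");crop(s,205,210,160,130,5,"pics/b4.png")
E
```

```text
t: 9.02
ee_pos: [396.5, -36.2, 203.8]
orientation: [-1.571, -0.003, 0.006]
ft_force: [0.2, -0.5, 0.6]
width: 73.1
```

View pics/b4.png

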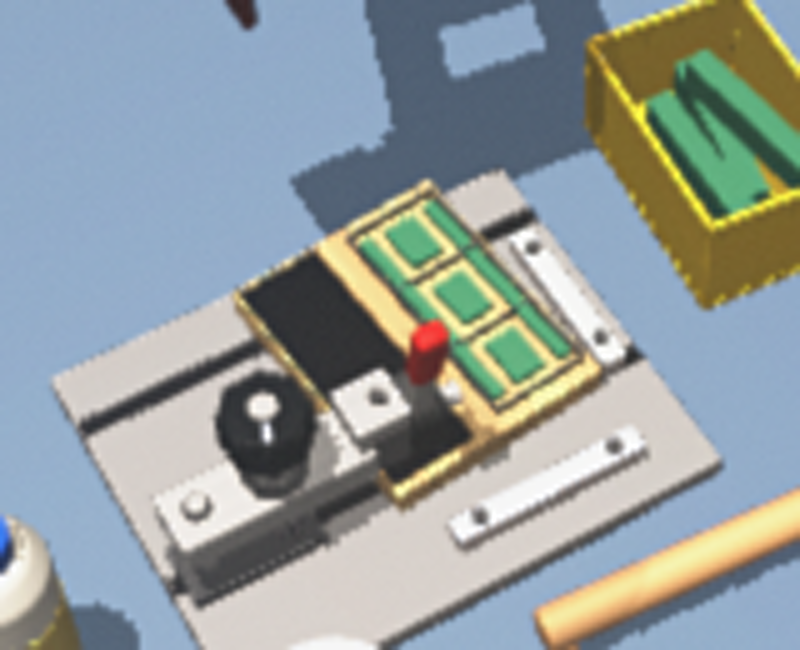

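The handle tip at crop (430,332) matches 1.5, so the lever is fully open. Now for the die: bring both open fingers down behind its -x edge.

```bash
python3 -m creep '[{"tx":-5,"ty":-13,"tz":-60,"rx":0,"ry":0,"rz":0,"fingers":0},{"tx":-5,"ty":-13,"tz":-120,"rx":0,"ry":0,"rz":0,"fingers":0},{"tx":-5,"ty":-13,"tz":-165,"rx":0,"ry":0,"rz":0,"fingers":0},{"tx":-5,"ty":-13,"tz":-178,"rx":0,"ry":0,"rz":0,"fingers":0},{"tx":-5,"ty":-13,"tz":-178,"rx":0,"ry":0,"rz":0,"fingers":0}]'
```

```text
t: 9.7
ee_pos: [395.9, -49.9, 25.5]
orientation: [-1.571, -0.004, 0.004]
ft_force: [-0.4, -0.5, -0.2]
width: 88.0
```

```bash
python3 -m creep '[{"tx":6,"ty":0,"tz":0,"rx":0,"ry":0,"rz":0,"fingers":0},{"tx":12,"ty":0,"tz":0,"rx":0,"ry":0,"rz":0,"fingers":0},{"tx":18,"ty":0,"tz":0,"rx":0,"ry":0,"rz":0,"fingers":0},{"tx":23,"ty":0,"tz":0,"rx":0,"ry":0,"rz":0,"fingers":0},{"tx":27,"ty":0,"tz":0,"rx":0,"ry":0,"rz":0,"fingers":0},{"tx":31,"ty":0,"tz":0,"rx":0,"ry":0,"rz":0,"fingers":0},{"tx":35,"ty":0,"tz":0,"rx":0,"ry":0,"rz":0,"fingers":0},{"tx":39,"ty":0,"tz":0,"rx":0,"ry":0,"rz":0,"fingers":0},{"tx":42,"ty":0,"tz":0,"rx":0,"ry":0,"rz":0,"fingers":0},{"tx":42,"ty":0,"tz":0,"rx":0,"ry":0,"rz":0,"fingers":0}]'
```

```text
t: 10.95
ee_pos: [437.9, -49.8, 25.8]
orientation: [-1.571, -0.005, 0.003]
ft_force: [0.5, 0.2, 1.5]
width: 87.8
```

Run:
```python
from h import *
s=cam("scene");crop(s,205,210,160,130,5,"pics/b5.png")
```

```text
(no output)
```

View pics/b5.png

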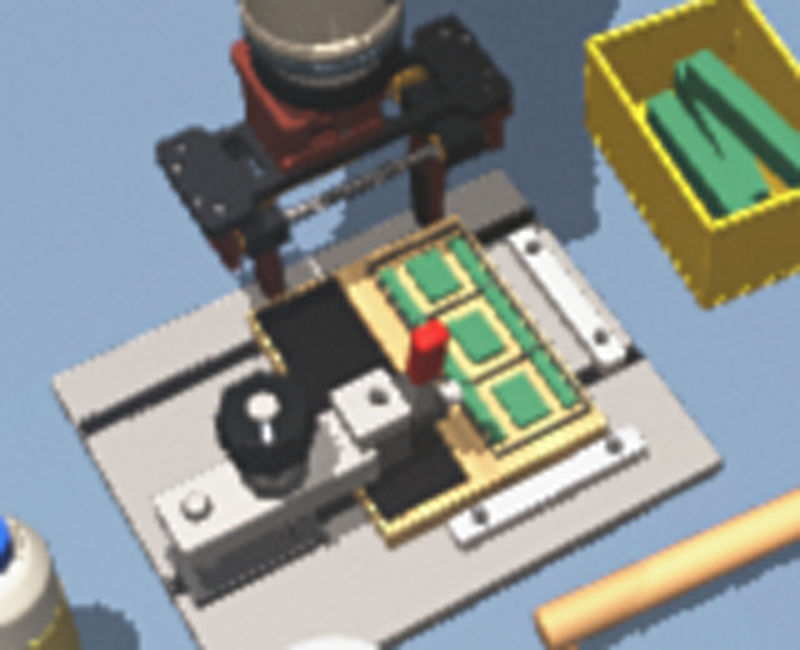

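The die has squared up and its +x edge, (390,545) to (605,430), is a few mm from the far stop. About 15 mm remain to the end stop. I'll continue until I feel contact.

```bash
python3 -m creep '[{"tx":3,"ty":0,"tz":0,"rx":0,"ry":0,"rz":0,"fingers":0},{"tx":5,"ty":0,"tz":0,"rx":0,"ry":0,"rz":0,"fingers":0},{"tx":7,"ty":0,"tz":0,"rx":0,"ry":0,"rz":0,"fingers":0},{"tx":8,"ty":0,"tz":0,"rx":0,"ry":0,"rz":0,"fingers":0},{"tx":8,"ty":0,"tz":0,"rx":0,"ry":0,"rz":0,"fingers":0}]'
```

```text
t: 11.62
ee_pos: [443.8, -49.6, 25.6]
orientation: [-1.571, -0.002, 0.006]
ft_force: [-5.0, -1.5, 3.8]
width: 87.5
```

Contact with the far stop at face x 453.8, against 454 expected. Next I'll back off, lift, close the fingers and go round to the -y edge.

```bash
python3 -m creep '[{"tx":-6,"ty":0,"tz":0,"rx":0,"ry":0,"rz":0,"fingers":0},{"tx":-8,"ty":0,"tz":60,"rx":0,"ry":0,"rz":0,"fingers":255},{"tx":-5,"ty":0,"tz":110,"rx":0,"ry":0,"rz":0,"fingers":255},{"tx":20,"ty":-45,"tz":110,"rx":0,"ry":0,"rz":0,"fingers":255},{"tx":55,"ty":-92,"tz":110,"rx":0,"ry":0,"rz":0,"fingers":255},{"tx":55,"ty":-92,"tz":110,"rx":0,"ry":0,"rz":0,"fingers":255},{"tx":55,"ty":-92,"tz":60,"rx":0,"ry":0,"rz":0,"fingers":255},{"tx":55,"ty":-92,"tz":15,"rx":0,"ry":0,"rz":0,"fingers":255},{"tx":55,"ty":-92,"tz":1,"rx":0,"ry":0,"rz":0,"fingers":255},{"tx":55,"ty":-92,"tz":1,"rx":0,"ry":0,"rz":0,"fingers":255}]'
python3 - <<'E'
from h import *
s=cam("scene");crop(s,205,210,160,130,5,"pics/b6.png")
E
```

```text
t: 12.88
ee_pos: [499.4, -141.2, 26.5]
orientation: [-1.57, -0.003, 0.005]
ft_force: [0.1, -0.4, -0.1]
width: 2.0
```

View pics/b6.png

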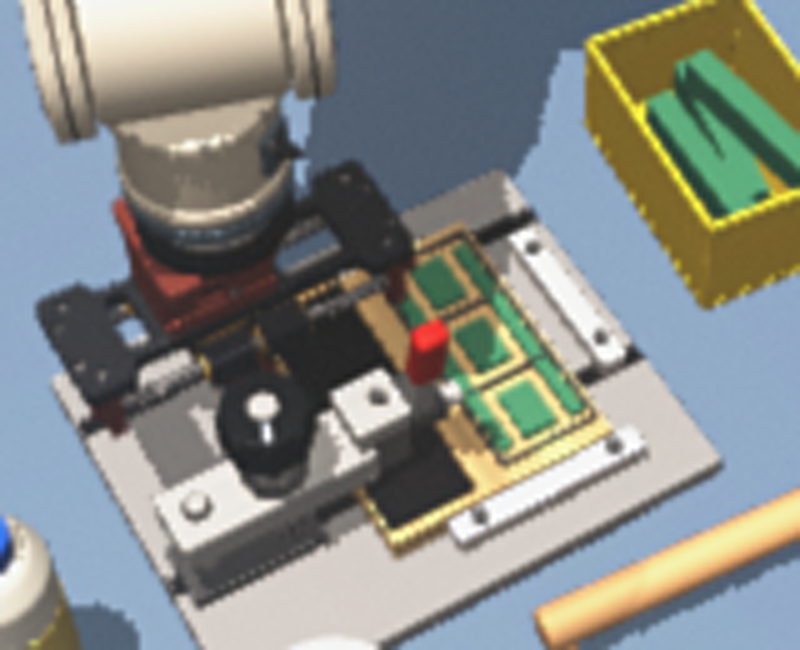

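The fingers are behind the die's -y edge, clear of the nut. Pushing +y now.

```bash
python3 -m creep '[{"tx":0,"ty":4,"tz":0,"rx":0,"ry":0,"rz":0,"fingers":255},{"tx":0,"ty":8,"tz":0,"rx":0,"ry":0,"rz":0,"fingers":255},{"tx":0,"ty":12,"tz":0,"rx":0,"ry":0,"rz":0,"fingers":255},{"tx":0,"ty":15,"tz":0,"rx":0,"ry":0,"rz":0,"fingers":255},{"tx":0,"ty":18,"tz":0,"rx":0,"ry":0,"rz":0,"fingers":255},{"tx":0,"ty":21,"tz":0,"rx":0,"ry":0,"rz":0,"fingers":255},{"tx":0,"ty":23,"tz":0,"rx":0,"ry":0,"rz":0,"fingers":255},{"tx":0,"ty":23,"tz":0,"rx":0,"ry":0,"rz":0,"fingers":255}]'
```

```text
t: 13.92
ee_pos: [499.9, -118.4, 26.7]
orientation: [-1.571, -0.004, 0.004]
ft_force: [-0.3, -1.7, 1.1]
width: 0.1
```

```bash
python3 -m creep '[{"tx":0,"ty":1.5,"tz":0,"rx":0,"ry":0,"rz":0,"fingers":255},{"tx":0,"ty":3,"tz":0,"rx":0,"ry":0,"rz":0,"fingers":255},{"tx":0,"ty":4.5,"tz":0,"rx":0,"ry":0,"rz":0,"fingers":255},{"tx":0,"ty":5.5,"tz":0,"rx":0,"ry":0,"rz":0,"fingers":255},{"tx":0,"ty":5.5,"tz":0,"rx":0,"ry":0,"rz":0,"fingers":255}]'
python3 - <<'E'
from h import *
s=cam("scene");crop(s,205,210,160,130,5,"pics/b7.png")
E
```

```text
t: 14.55
ee_pos: [499.8, -113.0, 26.7]
orientation: [-1.571, -0.004, 0.004]
ft_force: [-0.9, -1.4, 1.4]
width: 0.7
```

View pics/b7.png

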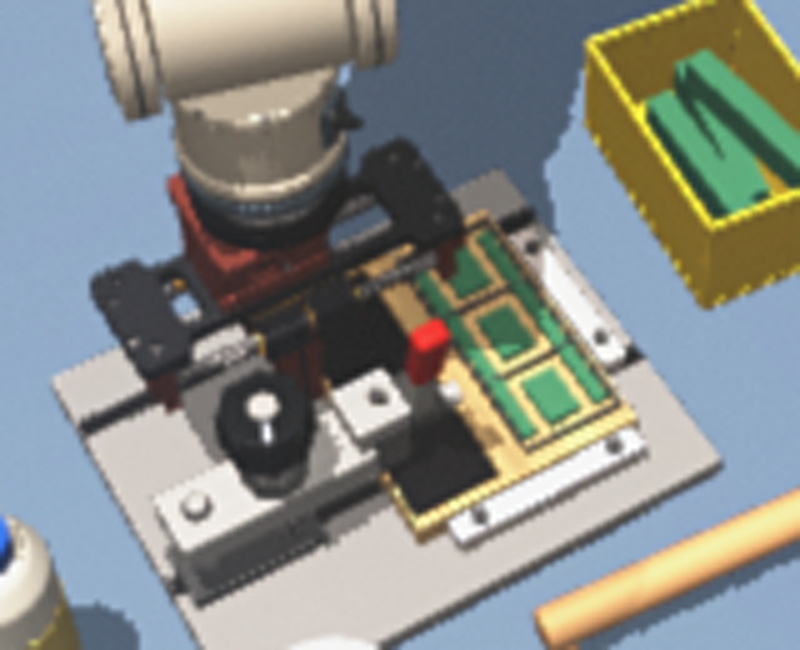

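The die has moved +y but still has a small gap to the end stop at its right edge. Continuing until contact.

```bash
python3 -m creep '[{"tx":0,"ty":1.5,"tz":0,"rx":0,"ry":0,"rz":0,"fingers":255},{"tx":0,"ty":3,"tz":0,"rx":0,"ry":0,"rz":0,"fingers":255},{"tx":0,"ty":4,"tz":0,"rx":0,"ry":0,"rz":0,"fingers":255},{"tx":0,"ty":4,"tz":0,"rx":0,"ry":0,"rz":0,"fingers":255}]'
```

```text
t: 15.1
ee_pos: [500.4, -110.0, 26.8]
orientation: [-1.572, -0.005, 0.004]
ft_force: [-0.0, -8.4, -1.1]
width: 0.7
```

```bash
python3 -m creep '[{"tx":0,"ty":1.5,"tz":0,"rx":0,"ry":0,"rz":0,"fingers":255},{"tx":0,"ty":2.5,"tz":0,"rx":0,"ry":0,"rz":0,"fingers":255},{"tx":0,"ty":2.5,"tz":0,"rx":0,"ry":0,"rz":0,"fingers":255}]'
python3 - <<'E'
from h import *
s=cam("scene");crop(s,245,240,100,80,8,"pics/b8.png")
E
```

```text
t: 15.48
ee_pos: [500.7, -109.7, 27.1]
orientation: [-1.575, -0.007, 0.004]
ft_force: [-3.4, -24.8, -1.1]
width: 0.3
```

View pics/b8.png

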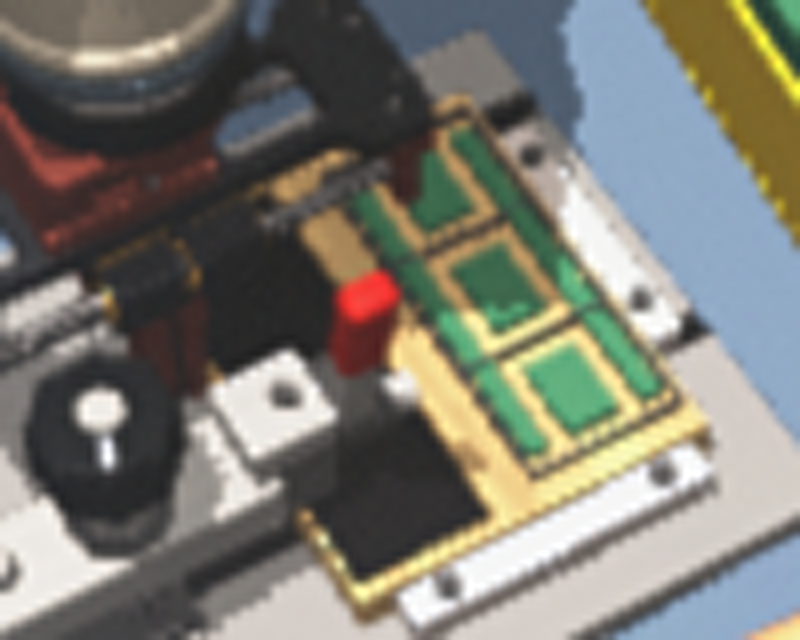

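Stalled with -25 N, so the die is home against the end stop. Now the final two-finger squaring push in +x.

```bash
python3 -m creep '[{"tx":0,"ty":-10,"tz":0,"rx":0,"ry":0,"rz":0,"fingers":255},{"tx":0,"ty":-12,"tz":60,"rx":0,"ry":0,"rz":0,"fingers":255},{"tx":-10,"ty":-8,"tz":110,"rx":0,"ry":0,"rz":0,"fingers":0},{"tx":-50,"ty":35,"tz":110,"rx":0,"ry":0,"rz":0,"fingers":0},{"tx":-77,"ty":70,"tz":110,"rx":0,"ry":0,"rz":0,"fingers":0},{"tx":-77,"ty":70,"tz":110,"rx":0,"ry":0,"rz":0,"fingers":0},{"tx":-77,"ty":70,"tz":50,"rx":0,"ry":0,"rz":0,"fingers":0},{"tx":-77,"ty":70,"tz":10,"rx":0,"ry":0,"rz":0,"fingers":0},{"tx":-77,"ty":70,"tz":-1,"rx":0,"ry":0,"rz":0,"fingers":0},{"tx":-77,"ty":70,"tz":-1,"rx":0,"ry":0,"rz":0,"fingers":0}]'
```

```text
t: 16.77
ee_pos: [423.3, -36.9, 25.6]
orientation: [-1.571, -0.003, 0.004]
ft_force: [0.2, -1.1, -0.2]
width: 76.6
```

```bash
python3 -m creep '[{"tx":6,"ty":0,"tz":0,"rx":0,"ry":0,"rz":0,"fingers":0},{"tx":12,"ty":0,"tz":0,"rx":0,"ry":0,"rz":0,"fingers":0},{"tx":17,"ty":0,"tz":0,"rx":0,"ry":0,"rz":0,"fingers":0},{"tx":21,"ty":0,"tz":0,"rx":0,"ry":0,"rz":0,"fingers":0},{"tx":24,"ty":0,"tz":0,"rx":0,"ry":0,"rz":0,"fingers":0},{"tx":26,"ty":0,"tz":0,"rx":0,"ry":0,"rz":0,"fingers":0},{"tx":26,"ty":0,"tz":0,"rx":0,"ry":0,"rz":0,"fingers":0}]'
```

```text
t: 17.65
ee_pos: [443.8, -36.3, 25.2]
orientation: [-1.57, 0.003, 0.012]
ft_force: [-11.6, -1.8, 10.3]
width: 87.6
```

Stalled at the same x (443.8) with 12 N: home in x. Backing off and getting the arm out of the top view.

```bash
python3 -m creep '[{"tx":-8,"ty":0,"tz":0,"rx":0,"ry":0,"rz":0,"fingers":0},{"tx":-12,"ty":0,"tz":50,"rx":0,"ry":0,"rz":0,"fingers":0},{"tx":-12,"ty":0,"tz":110,"rx":0,"ry":0,"rz":0,"fingers":0},{"tx":-12,"ty":30,"tz":160,"rx":0,"ry":0,"rz":0,"fingers":0},{"tx":-12,"ty":90,"tz":165,"rx":0,"ry":0,"rz":0,"fingers":0},{"tx":-12,"ty":150,"tz":165,"rx":0,"ry":0,"rz":0,"fingers":0},{"tx":-12,"ty":210,"tz":165,"rx":0,"ry":0,"rz":0,"fingers":0},{"tx":-12,"ty":260,"tz":165,"rx":0,"ry":0,"rz":0,"fingers":0},{"tx":-12,"ty":260,"tz":165,"rx":0,"ry":0,"rz":0,"fingers":0}]'
python3 - <<'E'
from h import *
s=cam("scene");t=cam("top");crop(s,245,240,100,75,8,"pics/b9.png");crop(t,295,180,130,105,6,"pics/a9.png")
print(ctrl.get_obs()["ft_force"])
E
```

```text
t: 18.77
ee_pos: [437.1, 226.4, 191.0]
orientation: [-1.57, -0.009, 0.006]
ft_force: [-0.9, -0.7, 0.3]
width: 87.8
[ 0.11109155 -0.41146547 -0.76548589]
```

View pics/b9.png

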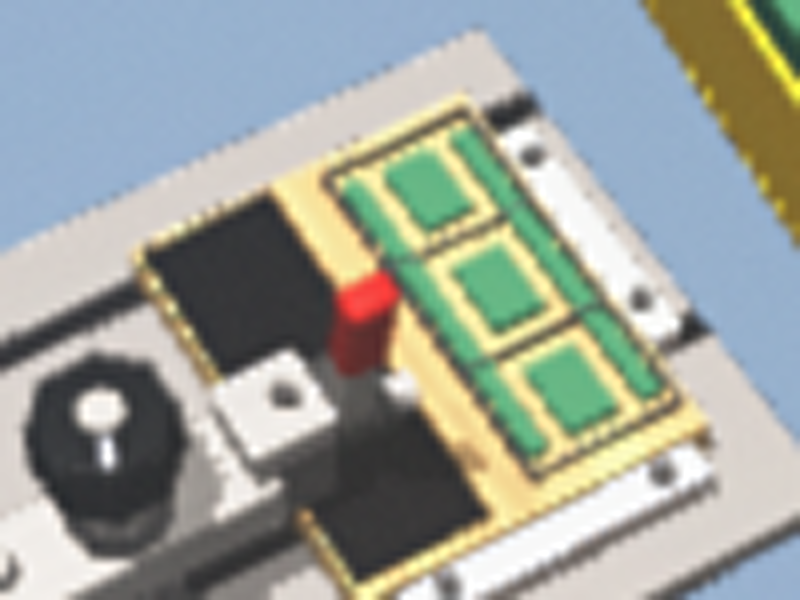

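View pics/a9.png

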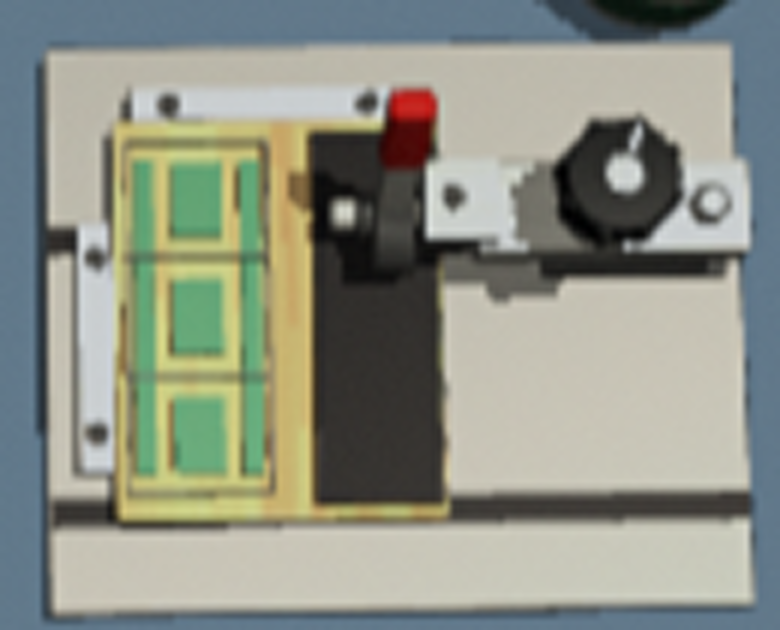

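The die sits square against both stops: in the top crop its left edge is on the end stop (113,350) and its upper edge on the far stop (260,122). The nut mark is unchanged at about 0.26 rad. Next is the nut, turning about 3.04 rad clockwise.

```bash
python3 -m creep '[{"tx":18,"ty":-55,"tz":10,"rx":0,"ry":0,"rz":0,"fingers":64},{"tx":36,"ty":-110,"tz":20,"rx":0,"ry":0,"rz":0,"fingers":64},{"tx":55,"ty":-165,"tz":30,"rx":0,"ry":0,"rz":0,"fingers":64},{"tx":74,"ty":-220,"tz":40,"rx":0,"ry":0,"rz":0,"fingers":64},{"tx":94,"ty":-275,"tz":40,"rx":0,"ry":0,"rz":0,"fingers":64},{"tx":114,"ty":-330,"tz":40,"rx":0,"ry":0,"rz":0,"fingers":64},{"tx":133,"ty":-382,"tz":30,"rx":0,"ry":0,"rz":0,"fingers":64},{"tx":133,"ty":-382,"tz":0,"rx":0,"ry":0,"rz":0,"fingers":64},{"tx":133,"ty":-382,"tz":-30,"rx":0,"ry":0,"rz":0,"fingers":64},{"tx":133,"ty":-382,"tz":-30,"rx":0,"ry":0,"rz":0,"fingers":64}]'
python3 - <<'E'
from h import *
s=cam("scene");crop(s,195,180,160,130,5,"pics/b10.png");print(ctrl.get_obs()["qpos"].round(2))
E
```

```text
t: 20.12
ee_pos: [567.3, -159.7, 158.7]
orientation: [-1.569, 0.002, 0.006]
ft_force: [-0.2, 0.3, -0.8]
width: 66.0
[-0.29  0.46  1.76 -0.    0.93 -1.87]
```

View pics/b10.png

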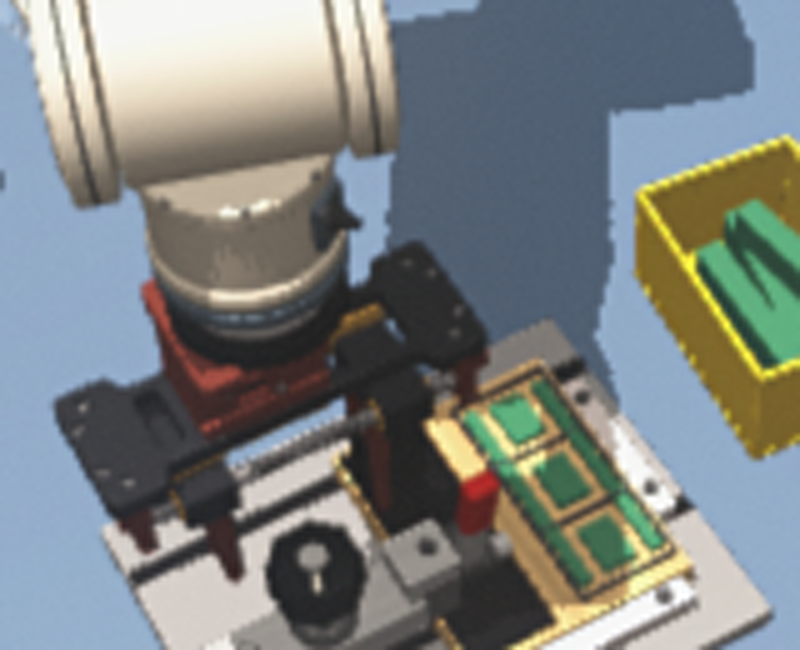

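Fingertips at (232,575) and (385,505) straddle the knob (315,560). Descending and gripping.

```bash
python3 -m creep '[{"tx":0,"ty":0,"tz":-25,"rx":0,"ry":0,"rz":0,"fingers":64},{"tx":0,"ty":0,"tz":-45,"rx":0,"ry":0,"rz":0,"fingers":64},{"tx":0,"ty":0,"tz":-53,"rx":0,"ry":0,"rz":0,"fingers":64},{"tx":0,"ty":0,"tz":-53,"rx":0,"ry":0,"rz":0,"fingers":255},{"tx":0,"ty":0,"tz":-53,"rx":0,"ry":0,"rz":0,"fingers":255},{"tx":0,"ty":0,"tz":-53,"rx":0,"ry":0,"rz":0,"fingers":255},{"tx":0,"ty":0,"tz":-53,"rx":0,"ry":0,"rz":0,"fingers":255},{"tx":0,"ty":0,"tz":-53,"rx":0,"ry":0,"rz":0,"fingers":255}]'
```

```text
t: 21.18
ee_pos: [570.5, -158.2, 108.9]
orientation: [-1.57, -0.005, 0.003]
ft_force: [-1.6, 4.7, 7.0]
width: 43.5
```

```bash
python3 -m creep '[{"tx":0,"ty":0,"tz":-0.2,"rx":0,"ry":0,"rz":-0.15,"fingers":255},{"tx":0,"ty":0,"tz":-0.4,"rx":0,"ry":0,"rz":-0.3,"fingers":255},{"tx":0,"ty":0,"tz":-0.6,"rx":0,"ry":0,"rz":-0.45,"fingers":255},{"tx":0,"ty":0,"tz":-0.8,"rx":0,"ry":0,"rz":-0.6,"fingers":255},{"tx":0,"ty":0,"tz":-1,"rx":0,"ry":0,"rz":-0.75,"fingers":255},{"tx":0,"ty":0,"tz":-1.2,"rx":0,"ry":0,"rz":-0.9,"fingers":255},{"tx":0,"ty":0,"tz":-1.4,"rx":0,"ry":0,"rz":-1.05,"fingers":255},{"tx":0,"ty":0,"tz":-1.6,"rx":0,"ry":0,"rz":-1.2,"fingers":255},{"tx":0,"ty":0,"tz":-1.8,"rx":0,"ry":0,"rz":-1.35,"fingers":255},{"tx":0,"ty":0,"tz":-1.9,"rx":0,"ry":0,"rz":-1.5,"fingers":255}]'; python3 -c "
from workcell import ctrl
o=ctrl.get_obs();print(o['qpos'].round(2),o['moment'].round(2))"
```

```text
t: 22.42
ee_pos: [571.2, -157.6, 107.0]
orientation: [-1.24, 1.155, -1.157]
ft_force: [3.0, 7.6, 3.3]
width: 43.6
[-0.29  0.54  1.78  0.    0.82 -0.36] [ 1.34 -0.16  0.18]
```

```bash
python3 -m creep '[{"tx":0,"ty":0,"tz":-0.2,"rx":0,"ry":0,"rz":-0.16,"fingers":255},{"tx":0,"ty":0,"tz":-0.4,"rx":0,"ry":0,"rz":-0.32,"fingers":255},{"tx":0,"ty":0,"tz":-0.6,"rx":0,"ry":0,"rz":-0.48,"fingers":255},{"tx":0,"ty":0,"tz":-0.8,"rx":0,"ry":0,"rz":-0.64,"fingers":255},{"tx":0,"ty":0,"tz":-1,"rx":0,"ry":0,"rz":-0.8,"fingers":255},{"tx":0,"ty":0,"tz":-1.2,"rx":0,"ry":0,"rz":-0.96,"fingers":255},{"tx":0,"ty":0,"tz":-1.4,"rx":0,"ry":0,"rz":-1.12,"fingers":255},{"tx":0,"ty":0,"tz":-1.6,"rx":0,"ry":0,"rz":-1.28,"fingers":255},{"tx":0,"ty":0,"tz":-1.8,"rx":0,"ry":0,"rz":-1.42,"fingers":255},{"tx":0,"ty":0,"tz":-2,"rx":0,"ry":0,"rz":-1.54,"fingers":255}]'; python3 -c "
from workcell import ctrl
o=ctrl.get_obs();print(o['qpos'].round(2),o['moment'].round(2))"
```

```text
t: 23.68
ee_pos: [572.0, -158.1, 105.0]
orientation: [-0.107, 2.167, -2.167]
ft_force: [4.5, 6.5, 3.1]
width: 43.4
[-0.29  0.54  1.78  0.    0.81  1.18] [ 1.1  -0.54  0.11]
```

```bash
python3 -m creep '[{"tx":0,"ty":0,"tz":0,"rx":0,"ry":0,"rz":0,"fingers":64},{"tx":0,"ty":0,"tz":0,"rx":0,"ry":0,"rz":0,"fingers":64},{"tx":0,"ty":0,"tz":50,"rx":0,"ry":0,"rz":0,"fingers":64},{"tx":0,"ty":0,"tz":105,"rx":0,"ry":0,"rz":0,"fingers":90},{"tx":-20,"ty":50,"tz":115,"rx":0,"ry":0,"rz":0,"fingers":110},{"tx":-38,"ty":105,"tz":115,"rx":0,"ry":0,"rz":0,"fingers":110},{"tx":-56,"ty":160,"tz":115,"rx":0,"ry":0,"rz":0,"fingers":110},{"tx":-74,"ty":215,"tz":115,"rx":0,"ry":0,"rz":0,"fingers":110},{"tx":-92,"ty":270,"tz":115,"rx":0,"ry":0,"rz":0,"fingers":110},{"tx":-110,"ty":325,"tz":115,"rx":0,"ry":0,"rz":0,"fingers":110}]'
python3 - <<'E'
from h import *
s=cam("scene");t=cam("top");crop(s,205,210,160,120,5,"pics/b11.png");crop(t,295,180,130,105,6,"pics/a11.png")
E
```

```text
t: 24.92
ee_pos: [459.1, 167.6, 219.0]
orientation: [-0.116, 2.166, -2.166]
ft_force: [0.4, 0.3, -0.6]
width: 49.8
```

View pics/b11.png

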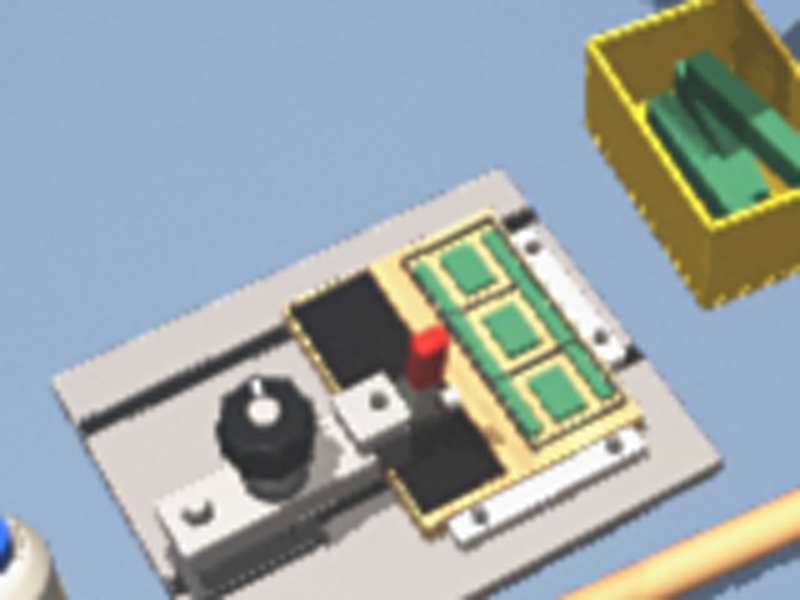

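View pics/a11.png

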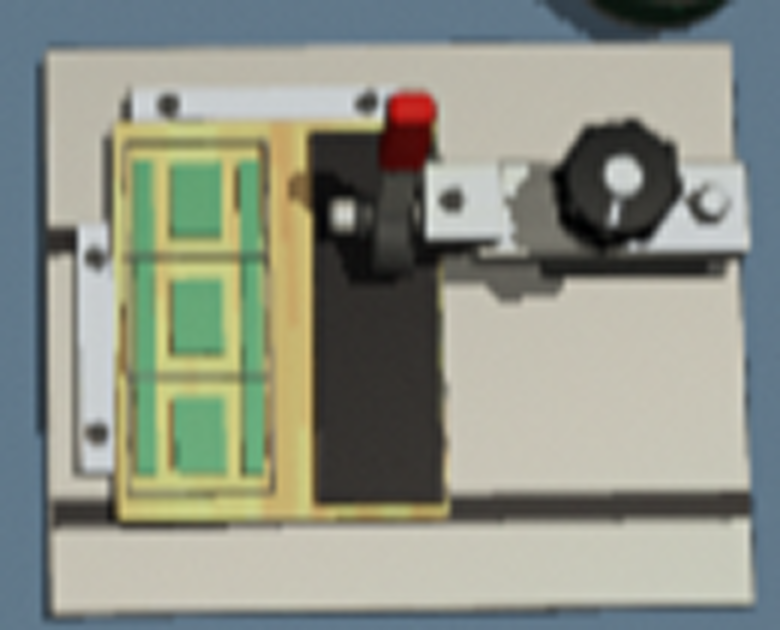

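The mark now points to (613,222), about 3.38 rad clockwise, so the nut reads around 3.3–3.4. The lever is still up and the die still home. Going back to the handle.

```bash
python3 -m creep '[{"tx":25,"ty":-50,"tz":0,"rx":0,"ry":0,"rz":0,"fingers":110},{"tx":50,"ty":-100,"tz":0,"rx":0,"ry":0,"rz":0,"fingers":110},{"tx":76,"ty":-150,"tz":0,"rx":0,"ry":0,"rz":0,"fingers":110},{"tx":102,"ty":-200,"tz":0,"rx":0,"ry":0,"rz":0,"fingers":110},{"tx":126,"ty":-244,"tz":0,"rx":0,"ry":0,"rz":0,"fingers":110},{"tx":126,"ty":-244,"tz":0,"rx":0,"ry":0,"rz":0,"fingers":110},{"tx":126,"ty":-244,"tz":-30,"rx":0,"ry":0,"rz":0,"fingers":110},{"tx":126,"ty":-244,"tz":-50,"rx":0,"ry":0,"rz":0,"fingers":110},{"tx":126,"ty":-244,"tz":-50,"rx":0,"ry":0,"rz":0,"fingers":110}]'
python3 - <<'E'
from h import *
s=cam("scene");crop(s,195,180,160,130,5,"pics/b12.png")
E
```

```text
t: 26.15
ee_pos: [584.0, -77.3, 167.3]
orientation: [-0.121, 2.169, -2.167]
ft_force: [-0.5, -0.1, 0.9]
width: 49.8
```

View pics/b12.png

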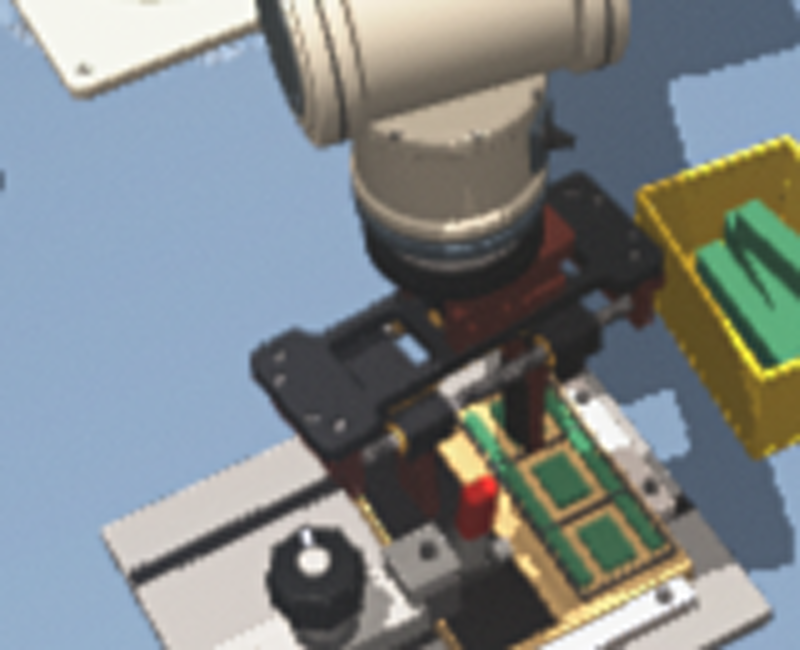

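The fingers straddle the red tip (478,500). I'll square the jaw by 0.1 rad, lower and grip.

```bash
python3 -m creep '[{"tx":0,"ty":0,"tz":0,"rx":0,"ry":0,"rz":-0.1,"fingers":110},{"tx":0,"ty":0,"tz":-25,"rx":0,"ry":0,"rz":-0.1,"fingers":110},{"tx":0,"ty":0,"tz":-48,"rx":0,"ry":0,"rz":-0.1,"fingers":110},{"tx":0,"ty":0,"tz":-48,"rx":0,"ry":0,"rz":-0.1,"fingers":180},{"tx":0,"ty":0,"tz":-48,"rx":0,"ry":0,"rz":-0.1,"fingers":255},{"tx":0,"ty":0,"tz":-48,"rx":0,"ry":0,"rz":-0.1,"fingers":255},{"tx":0,"ty":0,"tz":-48,"rx":0,"ry":0,"rz":-0.1,"fingers":255}]';python3 - <<'E'
import numpy as np
r=75
for a in 1.8-np.arange(0,1.51,.15): print((r*np.array([-np.cos(a),0,np.sin(a)])-r*np.array([-np.cos(1.8),0,np.sin(1.8)])).round(1), round(a-.3,2))
E
```

```text
t: 27.08
ee_pos: [586.6, -77.9, 122.0]
orientation: [-0.006, 2.216, -2.218]
ft_force: [-0.3, -0.2, 3.9]
width: 17.9
[0. 0. 0.] 1.5
[-11.1   0.    1.7] 1.35
[-22.3   0.    1.8] 1.2
[-33.5   0.    0.1] 1.05
[-44.2   0.   -3.1] 0.9
[-54.4   0.   -8. ] 0.75
[-63.7   0.  -14.3] 0.6
[-71.9   0.  -21.9] 0.45
[-78.9   0.  -30.7] 0.3
[-84.6   0.  -40.4] 0.15
[-88.7   0.  -50.9] 0.0
```

```bash
python3 -m creep '[{"tx":-11.1,"ty":0,"tz":1.7,"rx":0,"ry":0,"rz":0,"fingers":255},{"tx":-22.3,"ty":0,"tz":1.8,"rx":0,"ry":0,"rz":0,"fingers":255},{"tx":-33.5,"ty":0,"tz":0.1,"rx":0,"ry":0,"rz":0,"fingers":255},{"tx":-44.2,"ty":0,"tz":-3.1,"rx":0,"ry":0,"rz":0,"fingers":255},{"tx":-54.4,"ty":0,"tz":-8,"rx":0,"ry":0,"rz":0,"fingers":255}]'
python3 -m creep '[{"tx":-9.3,"ty":0,"tz":-6.3,"rx":0,"ry":0,"rz":0,"fingers":255},{"tx":-17.5,"ty":0,"tz":-13.9,"rx":0,"ry":0,"rz":0,"fingers":255},{"tx":-24.5,"ty":0,"tz":-22.7,"rx":0,"ry":0,"rz":0,"fingers":255},{"tx":-30.2,"ty":0,"tz":-32.4,"rx":0,"ry":0,"rz":0,"fingers":255},{"tx":-34.3,"ty":0,"tz":-42.9,"rx":0,"ry":0,"rz":0,"fingers":255},{"tx":-34.3,"ty":0,"tz":-44.9,"rx":0,"ry":0,"rz":0,"fingers":255},{"tx":-34.3,"ty":0,"tz":-44.9,"rx":0,"ry":0,"rz":0,"fingers":255}]'
```

```text
t: 27.7
ee_pos: [534.9, -78.2, 116.2]
orientation: [0.002, 2.212, -2.215]
ft_force: [-2.5, -0.8, 21.8]
width: 17.5
t: 28.58
ee_pos: [493.4, -78.6, 68.7]
orientation: [-0.015, 2.22, -2.222]
ft_force: [-15.7, -9.6, 20.6]
width: 17.6
```

```bash
python3 -m creep '[{"tx":0,"ty":0,"tz":0,"rx":0,"ry":0,"rz":0,"fingers":110},{"tx":0,"ty":0,"tz":0,"rx":0,"ry":0,"rz":0,"fingers":110},{"tx":0,"ty":0,"tz":45,"rx":0,"ry":0,"rz":0,"fingers":110},{"tx":0,"ty":0,"tz":80,"rx":0,"ry":0,"rz":0,"fingers":255},{"tx":0,"ty":0,"tz":80,"rx":0,"ry":0,"rz":0,"fingers":255}]'
python3 - <<'E'
from h import *
s=cam("scene");crop(s,205,190,160,140,5,"pics/b13.png")
for th in (0,.1,.2,.3):
    a=.3+th
    p=[[569.1-r*np.cos(a),-79,60.5+r*np.sin(a)] for r in (98,50,0)]
    print(th,((proj(s,p)-[205,190]+.4)*5).round(0).tolist())
E
```

```text
t: 29.2
ee_pos: [499.3, -77.8, 150.3]
orientation: [-0.002, 2.214, -2.216]
ft_force: [0.6, -0.2, 0.0]
width: 30.8
0 [[327.0, 354.0], [370.0, 432.0], [416.0, 515.0]]
0.1 [[328.0, 347.0], [371.0, 429.0], [416.0, 515.0]]
0.2 [[331.0, 343.0], [372.0, 427.0], [416.0, 515.0]]
0.3 [[334.0, 340.0], [374.0, 426.0], [416.0, 515.0]]
```

View pics/b13.png

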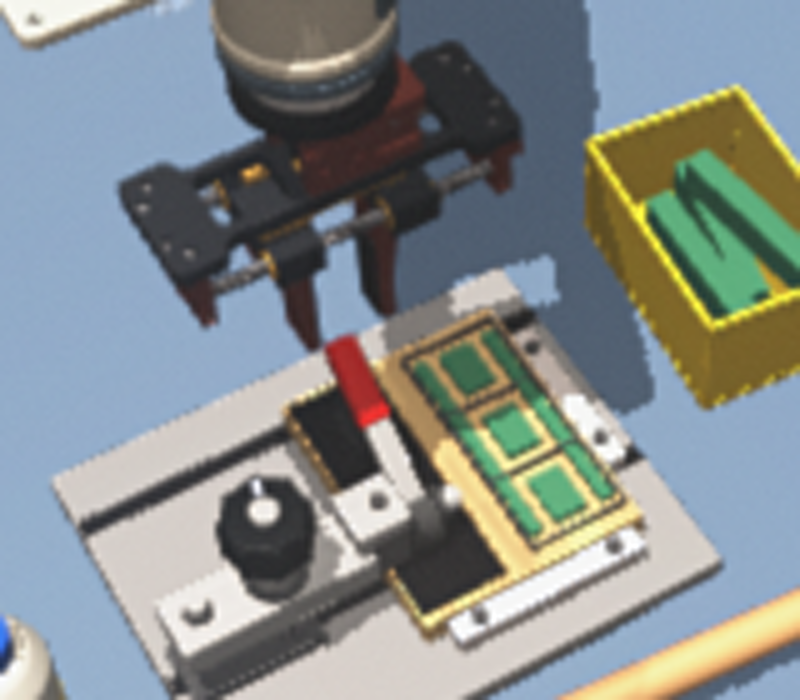

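The handle is down with its tip at (341,343). This view can't separate 0 from 0.2, so I'll press it home from above with shut fingertips.

```bash
python3 -m creep '[{"tx":-3,"ty":0,"tz":-20,"rx":0,"ry":0,"rz":0,"fingers":255},{"tx":-3,"ty":0,"tz":-25,"rx":0,"ry":0,"rz":0,"fingers":255},{"tx":-3,"ty":0,"tz":-28,"rx":0,"ry":0,"rz":0,"fingers":255},{"tx":-3,"ty":0,"tz":-34,"rx":0,"ry":0,"rz":0,"fingers":255},{"tx":-3,"ty":0,"tz":-40,"rx":0,"ry":0,"rz":0,"fingers":255},{"tx":-3,"ty":0,"tz":-45,"rx":0,"ry":0,"rz":0,"fingers":255},{"tx":-3,"ty":0,"tz":-48,"rx":0,"ry":0,"rz":0,"fingers":255},{"tx":-3,"ty":0,"tz":-50,"rx":0,"ry":0,"rz":0,"fingers":255},{"tx":-3,"ty":0,"tz":-50,"rx":0,"ry":0,"rz":0,"fingers":255}]'
```

```text
t: 30.38
ee_pos: [490.2, -78.6, 96.4]
orientation: [0.018, -2.22, 2.222]
ft_force: [-12.5, -10.8, 11.0]
width: 17.4
```

The fingers had not shut in time and caught the handle again (17.4 mm). I'll open, lift, shut fully, confirm the width, then press.

```bash
python3 -m creep '[{"tx":0,"ty":0,"tz":0,"rx":0,"ry":0,"rz":0,"fingers":130},{"tx":0,"ty":0,"tz":20,"rx":0,"ry":0,"rz":0,"fingers":130},{"tx":0,"ty":0,"tz":50,"rx":0,"ry":0,"rz":0,"fingers":255},{"tx":0,"ty":0,"tz":50,"rx":0,"ry":0,"rz":0,"fingers":255},{"tx":0,"ty":0,"tz":50,"rx":0,"ry":0,"rz":0,"fingers":255},{"tx":0,"ty":0,"tz":50,"rx":0,"ry":0,"rz":0,"fingers":255},{"tx":0,"ty":0,"tz":50,"rx":0,"ry":0,"rz":0,"fingers":255},{"tx":0,"ty":0,"tz":50,"rx":0,"ry":0,"rz":0,"fingers":255}]'
python3 - <<'E'
from h import *
s=cam("scene");crop(s,205,190,160,140,5,"pics/b14.png")
E
```

```text
t: 31.38
ee_pos: [494.0, -77.6, 147.5]
orientation: [-0.008, 2.219, -2.218]
ft_force: [0.1, 0.5, 0.5]
width: 0.3
```

View pics/b14.png

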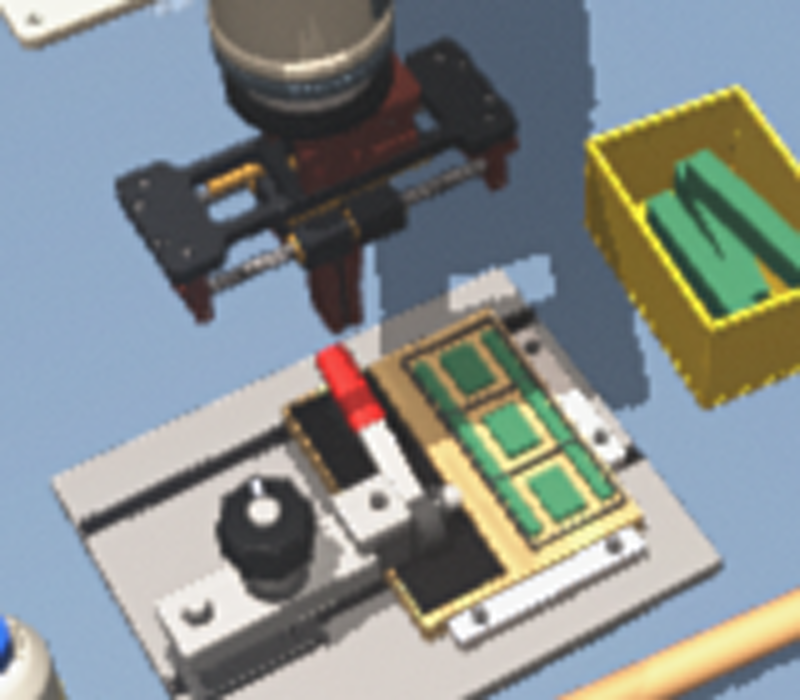

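Fingers shut (0.3 mm) and above the handle, which is lower now with its tip at (332,352). Pressing down.

```bash
python3 -m creep '[{"tx":-2,"ty":-1,"tz":-25,"rx":0,"ry":0,"rz":0,"fingers":255},{"tx":-2,"ty":-1,"tz":-38,"rx":0,"ry":0,"rz":0,"fingers":255},{"tx":-2,"ty":-1,"tz":-44,"rx":0,"ry":0,"rz":0,"fingers":255},{"tx":-2,"ty":-1,"tz":-48,"rx":0,"ry":0,"rz":0,"fingers":255},{"tx":-2,"ty":-1,"tz":-51,"rx":0,"ry":0,"rz":0,"fingers":255},{"tx":-2,"ty":-1,"tz":-51,"rx":0,"ry":0,"rz":0,"fingers":255}]'
```

```text
t: 32.17
ee_pos: [491.5, -78.7, 100.9]
orientation: [-0.01, 2.219, -2.219]
ft_force: [-17.7, 1.8, 54.1]
width: 0.2
```

54 N at tip height about 93 mm. The closed handle's top there should be about 93–94, so the lever is against its closed stop. Retreating to check.

```bash
python3 -m creep '[{"tx":0,"ty":0,"tz":8,"rx":0,"ry":0,"rz":0,"fingers":255},{"tx":0,"ty":0,"tz":40,"rx":0,"ry":0,"rz":0,"fingers":255},{"tx":-20,"ty":0,"tz":100,"rx":0,"ry":0,"rz":0,"fingers":255},{"tx":-40,"ty":50,"tz":120,"rx":0,"ry":0,"rz":0,"fingers":200},{"tx":-40,"ty":110,"tz":120,"rx":0,"ry":0,"rz":0,"fingers":150},{"tx":-40,"ty":170,"tz":120,"rx":0,"ry":0,"rz":0,"fingers":110},{"tx":-40,"ty":230,"tz":120,"rx":0,"ry":0,"rz":0,"fingers":110},{"tx":-40,"ty":280,"tz":120,"rx":0,"ry":0,"rz":0,"fingers":110},{"tx":-40,"ty":280,"tz":120,"rx":0,"ry":0,"rz":0,"fingers":110}]'
python3 - <<'E'
from h import *
s=cam("scene");t=cam("top");crop(s,205,210,160,120,5,"pics/b15.png");crop(t,295,180,130,105,6,"pics/a15.png")
for th in (0,.1,.2,.3):
    a=.3+th
    p=[[569.1-98*np.cos(a)-6.5*np.sin(a),-79,60+98*np.sin(a)-6.5*-np.cos(a)*1],[569.1-50*np.cos(a)-6.5*np.sin(a),-79,60+50*np.sin(a)+6.5*np.cos(a)]]
    print(th,((proj(s,p)-[205,210]+.4)*5).round(0).tolist(),((proj(t,p)-[295,180]+.4)*6).round(0).tolist())
E
```

```text
t: 33.3
ee_pos: [452.3, 204.4, 217.2]
orientation: [-0.012, 2.216, -2.215]
ft_force: [-0.5, -0.2, 0.2]
width: 49.6
0 [[324.0, 245.0], [368.0, 323.0]] [[402.0, 448.0], [396.0, 333.0]]
0.1 [[325.0, 238.0], [368.0, 319.0]] [[404.0, 437.0], [397.0, 328.0]]
0.2 [[327.0, 232.0], [369.0, 317.0]] [[406.0, 424.0], [398.0, 322.0]]
0.3 [[330.0, 229.0], [370.0, 315.0]] [[407.0, 409.0], [399.0, 315.0]]
```

View pics/b15.png

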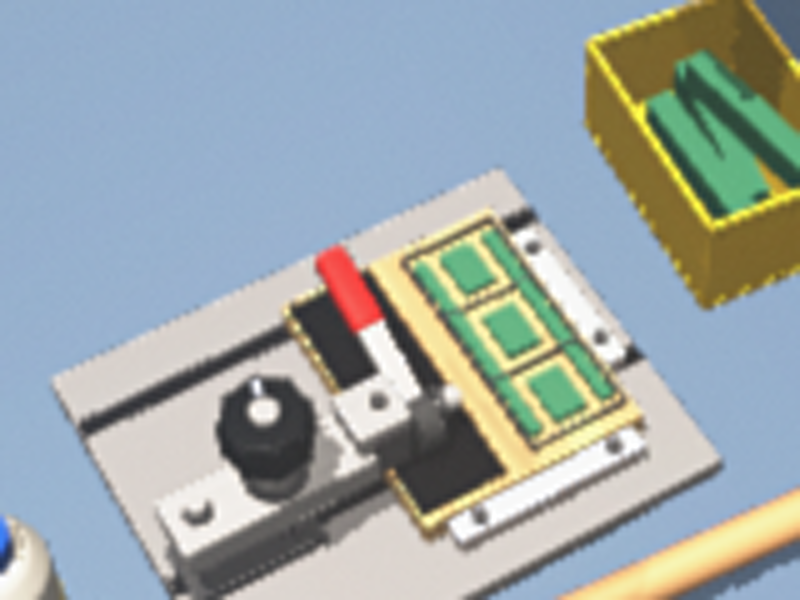

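View pics/a15.png

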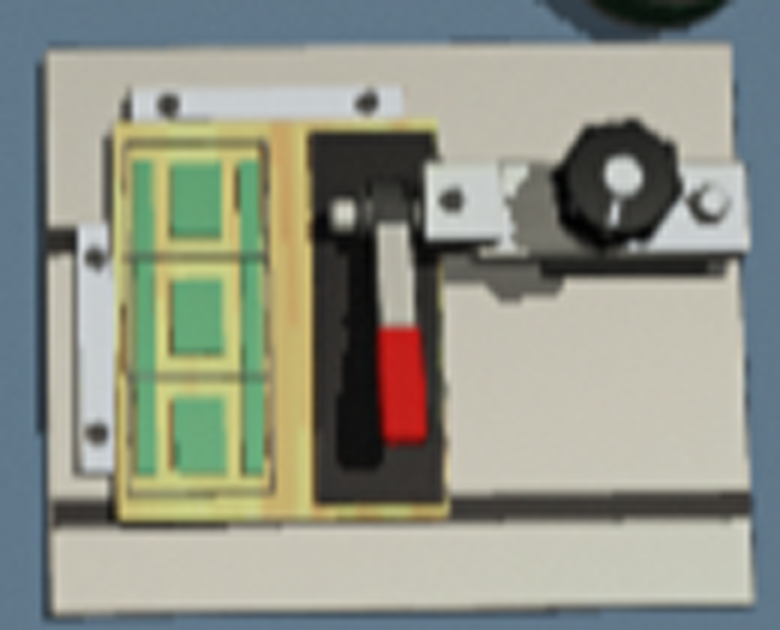

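Lever closed: the tip at top-crop (404,443) is at least as low as at the start (404,439). The die is still square on both stops, the nut mark hasn't moved, and the bystanders in view look undisturbed. One quick comparison of the bystanders, then I'll hand in.

Run:
```python
from h import *
t=cam("top");a=cv2.imread("pics/top0.png");d=cv2.absdiff(a,t["pixels"]).max(2)
for n,(x0,y0,x1,y1) in dict(bottle=(440,190,480,230),tin=(386,143,428,184),mallet=(250,140,360,187),bin=(229,215,284,290)).items(): print(n,(d[y0:y1,x0:x1]>40).sum())
print(ctrl.get_obs()["t"]); ctrl.close_job()
```

```text
bottle 0
tin 0
mallet 0
bin 2261
33.45
the job is handed in; nothing more can be done
```

The job is handed in at 33.5 s. The lever was opened to its stop and the die pushed home. The nut was then turned about 3.05 rad clockwise with the lever still up, and the lever was pressed down to its closed stop.

**What the last checks showed**
- **Die:** it looked square against both stops in both views. Both pushes stalled firmly, at 12 N in x and 25 N in y.
- **Nut:** the mark moved from about 0.26 to about 3.38 rad clockwise of +x, so the nut reads roughly 3.3–3.4. This assumes zero is where the mark points along +x. I did not feel the cam bite as the lever came down, so half-lever biting is inferred from that reading.
- **Lever:** the tip is as low in the picture as it was at the start. The last press reached 54 N through the fingertips, which is more than I meant to use.
- **Grip mishaps:** on the first opening the lever slipped and stopped at about 1.3, so I pushed it on to the stop. Twice the closing fingers caught the handle when I meant to push it with them shut.
- **Bottle, tin and mallet:** the top view shows no change from the start.
- **Bin:** its automatic check failed, with 2,261 changed pixels. I think this is the parked arm over that spot in the top view. In the scene view the bin is in the same place as before.

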